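# Open the touch-catch cupboard past the thing standing in its way

## Robot

A 6-joint arm with a two-finger parallel gripper is mounted at the origin on a cart in front of the work surface, level with it; the furniture and walls round the work are solid. World frame = base frame: x ahead of the robot, y to its left, z up, the work surface at z = 0. Lengths are in m, angles in degrees, forces in N, time in s.
With the tool pointing down it reaches from about 0.4 to 0.825 m from the base axis. Payload 7 kg.
Tool frame: the origin (TCP) lies at the very end of the fingers, on their centre line; the grasp point (between the pads) lies 19 mm behind it; z points along the fingers, y is the line along which they close (so a half turn about z gives the same grasp; the last joint's range is limited). The gripper opens to 88 mm and grips with 3 to 60 N. Pads are 19 mm wide; open, the fingers measure 130 mm over their backs; the gripper's body (78 mm by 193 mm) begins 47 mm behind the grasp point.
Start: joints at [-59.811, 20.546, 0.682, 0, -70.136, -16.507], TCP at [0.16, -0.656, 0.19] pointing down, gripper open.
Joint ranges: [-176.03, 176.03], [-82.01, 121.73], [-58.28, 71.71], [-173.87, 95.51], [-174.79, -0.11], [-173.66, 173.66]. Speed limits (degrees/s): [136.94, 136.94, 172.46, 180, 180, 180].

## Interface

Orientations are given as [roll, pitch, yaw] about the fixed x, y, z axes, in that order (R = Rz(yaw) Ry(pitch) Rx(roll)).
In Python, from plant import get_state, capture, close_job, regions_of gives the robot as it stands.
- The arm moves only by the tool jog_arm, never from a script. Its argument "moves" is a list of rows, each a list of 3 entries, a list of its own where there are three numbers: the shift along the tool's x, y, z in cm, then the turn about the tool's z in degrees, then the finger opening in cm, from 0 to 8.76. A call has 1 to 12 rows; each row shifts and turns the commanded pose from where the row before left it, along the tool's axes as they then stand; what a row does not reach is not made up. A row lasts 1/8 s, in which the tool goes at most 62.5 mm and 10.7 degrees, less where a joint would pass 70% of its speed; a pose out of reach is approached as far as the arm can. A call is refused whole if a number of a shift passes 6.25 or a number of a turn 10.7, either way. A call with a gripper value outside its range is refused whole. The fingers move at their own pace and stop on an object; "newtons" is the grip in N (left out, the last holds). Time passes only in rows, so rows that do not move let the fingers close. It gives the time, the measured TCP pose, the force, the opening and the grip force at its end, in the units of the state.
- get_state(): the state, without advancing time (a new reading comes with each control period).
- capture(name): name is "scene" or "top" or "wrist"; returns a dict with "pixels" (400x640x3 uint8, blue, green, red), "mtx" (3x3 intrinsics, pixels), "k1" (the pictures are not rectified: a ray, as slopes to the right and down, at radius r is drawn at 1 + k1 r^2 times it, then the intrinsics apply), "world_from_camera" (4x4, takes a point from camera to world coordinates); the wrist camera has in their place "hand_eye" (4x4, takes a point from camera to tool coordinates, whose origin is the TCP and whose axes are the flange's). Camera axes: x right, y down, z forward; pixel columns grow to the right and rows downward; lengths in m; the calibration is good to about 2 mm. A picture is of the moment at which its call begins: read the wrist's pose just before it. There is no depth.
- close_job(): hands the job in; it is judged then, once.
Trained networks look in a picture, given as the dict that the camera call returned (one of the last four; its "shot" number tells which), for a name from the list of things; names that differ only in an ending like _2 or _b are one class to them, and where a whole thing is asked for, a point or a joint stands for the part that bears it (a point fixed in the world has none). Each returns a list of dicts, best first, with "confidence" (0 to 1); they miss things now and then, are a little off and sometimes report something else, mostly with a low value. They report only what shows in the picture. A call takes as long as a camera call. They do not tell look-alikes from the thing itself.
- regions_of(picture, thing): "pixels" (400x640 bool, what is visible of it) and "pixel" ([column, row] in pixels, amid what is visible of it).
The state is a dict: "time_s": time; "joints": joint angles; "qd": joint speeds; "joint_torque": joint torques, N m; "tcp_pos": TCP position; "eef_rot": TCP orientation; "contact_force": force on the tool from outside, world axes, zero at the start; "moment": the same for the moment, N m; "gripper_width": finger opening in m; "gripper_force": force on a finger pad.
Only numpy, scipy, OpenCV 4.12 (cv2) and the standard library are available. Lean on these libraries where they do the work, as an engineer would, in place of code of your own. Each camera call takes 0.05 s, during which the arm holds its last target. There are 200 camera calls.

## Task

Open the handleless grey door of the small white cupboard on the worktop, so that the mug kept inside can be reached. One thing stands in the way of its swing: first slide that thing along the worktop, upright, to where the door cannot touch it. Then press the closed door in so that its touch catch lets go and it springs ajar, and push it wide open from behind, nearly to a right angle or further, without it bumping the tin, the timer or the milk cup; lift nothing and leave the other things where they stand.

Things in the scene. Friction and masses are not known exactly. Their poses are not given: they have to be found in the camera images.
- cupboard: white worktop cupboard, 200 deep (x), 400 wide (y), 250 high; it is fixed to the worktop, its origin is under the middle of its carcase, its x points to its back, y to its left (seen from the robot) and z up. An open bay with a shelf takes its left part, the door its right part
- door: grey handleless door, 16 thick, 222 wide, 240 high; origin on the hinge line at its lower right corner, mid-thickness, 8 above the worktop; y runs along it from hinge to free edge (panel y 2 to 224), -x is its outer face (x = -8), +x its inner face (x = 8), z up. Closed, its inner face is 7 in front of the carcase, its top edge 2 below the cupboard's top, which is free above
- door_press (a point): point on the door's outer face, 190 from the hinge and 25 below the door's top edge, where a push works well (moves with the door)
- door_edge (a point): top corner of the door at its free edge, on the outer face, 224 from the hinge line (moves with the door)
- hinge_line (a point): the hinge axis at the height of the door's top edge, fixed; the axis is vertical, at the cupboard's right front edge
- door_hinge (a joint): door angle, rad: 0 closed and caught, -0.03 pushed in to its stop (6 mm at the free edge), grows as it opens to the robot, stop at 1.75. Pushing it in to -0.025 near the free edge (2 to 4 N) frees the catch; as the push is withdrawn an ejector throws it ajar to 0.4 to 0.6. From there it turns lightly (under 2 N), stays where it is left and does not catch again
- tin: tomato tin, upright, 57 across, 72 high, origin under its middle; 0.18 kg. One of tin, timer and milk cup stands in front of the closed door in its swing; the other two stand further left, and stay there
- timer: wind-up kitchen timer, round, upright, 65 across, 43 high, white dial on a black foot, origin under its middle; about 0.11 kg
- milk_cup: black cup, 73 high, bowl 85 across, with a ring handle that sticks out 75 from the bowl's middle along the body's -y; 0.16 kg; origin under the middle of bowl and handle together
- milk_cup_mid (a point): middle of the milk cup's bowl at its foot
- honey_jar: honey jar with a yellow lid, 62 across, 90 high, on the worktop to the right of the cupboard, leave alone
- spice_a: spice jar with a red cap, 45 across, 106 high, right of the cupboard, leave alone
- scoop: black coffee scoop, 131 long, 32 high, lying at the left near the front edge, leave alone
Mind the look-alikes: they are no part of the job. Leave any blue look-alike of the tin alone.

How it is judged:
By the outcome, as a careful person would: the job done as asked, in the order asked, and still so for the second after the job is handed in, with the robot touching nothing.
It also fails if it takes over 67 s, if anything falls off the work surface, if the arm or the gripper's body presses on something with over 40 N, if the wrist force passes 120 N, or if a joint passes its speed limit or range.

## Working session

There is one attempt and no reset: what is moved stays moved. The work goes in short steps, Python scripts to look and compute and a tool call to move; the robot and the scene stay as the last step left them, time stands still between calls to the robot, and variables do not carry over. Pictures are saved under pics/ and viewed, at most 10 in all, crops included, and the job is handed in when it is done.

Besides the shell and the picture viewer there is one more tool, called after ">>>" by a JSON object that holds its "method" and its "body". jog_arm: Moves the arm, as the interface text tells. Its arguments: {"type":"object","properties":{"moves":{"type":"array"},"newtons":{"type":"number"}},"required":["moves"]}

```bash
mkdir -p pics; cat > h.py <<'E'
import numpy as np, cv2
from plant import get_state, capture, close_job, regions_of
from scipy.spatial.transform import Rotation as R
def pose():
    s=get_state(); T=np.eye(4); T[:3,3]=s['tcp_pos']
    T[:3,:3]=R.from_euler('xyz',s['eef_rot'],degrees=True).as_matrix(); return T,s
def shot(n):
    T,_=pose(); p=capture(n)
    p['W']=p['world_from_camera'] if 'world_from_camera' in p else T@p['hand_eye']
    return p
def ray(p,px):
    d=np.array([p['k1'],0,0,0,0.])if False else np.array([p['k1'],0,0,0],float)
    u=cv2.undistortPoints(np.array([[px]],float),np.array(p['mtx'],float),d)[0,0]
    W=np.array(p['W']); return W[:3,3],W[:3,:3]@np.array([u[0],u[1],1])
def onz(p,px,z):
    o,d=ray(p,px); return o+d*(z-o[2])/d[2]
def proj(p,X):
    W=np.array(p['W']); c=(np.array(X,float)-W[:3,3])@W[:3,:3]
    return cv2.projectPoints(c.reshape(-1,1,3),np.zeros(3),np.zeros(3),np.array(p['mtx'],float),np.array([p['k1'],0,0,0],float))[0][:,0]
def tri(obs):
    A=np.zeros((3,3));b=np.zeros(3)
    for p,px in obs:
        o,d=ray(p,px); d=d/np.linalg.norm(d); M=np.eye(3)-np.outer(d,d); A+=M;b+=M@o
    return np.linalg.solve(A,b)
E
python3 - <<'E'
from h import *
print(get_state())
for n in('scene','top'):
    p=shot(n); cv2.imwrite(f'pics/{n}0.png',p['pixels']); print(n,p['k1'],np.round(p['W'],3).tolist())
    for t in 'tin timer milk_cup door cupboard honey_jar spice_a scoop'.split():
        print(t,[(r['confidence'],np.round(r['pixel']).tolist(),int(r['pixels'].sum())) for r in regions_of(p,t)])
E
```

```text
{'time_s': 0.0, 'joints': array([-5.98109777e+01,  2.05916353e+01,  6.35525001e-01, -1.89095723e-02,
       -7.01364718e+01, -1.65077340e+01]), 'qd': array([-0.01145535,  0.02641691,  0.01404833, -0.01031013,  0.08277568,
        0.01473691]), 'joint_torque': array([-4.64042841e-04, -5.82710266e+01,  2.93048608e+01,  6.99710190e+00,
        6.69584144e-03, -9.17395141e-05]), 'tcp_pos': array([ 0.15949891, -0.65533374,  0.18863759]), 'eef_rot': array([ 1.79906183e+02, -9.26548399e-03, -1.66325144e+02]), 'contact_force': array([-0.12507882,  0.23169467,  0.76339332]), 'moment': array([0.03442189, 0.0109546 , 0.00592681]), 'gripper_force': 0.0, 'gripper_width': 0.08797506482971446}
scene -0.00036681409051073316 [[0.648, -0.332, 0.685, -0.599], [-0.761, -0.31, 0.57, -1.003], [0.024, -0.891, -0.453, 0.915], [0.0, 0.0, 0.0, 1.0]]
tin [(0.85, [296.0, 245.0], 464), (0.84, [422.0, 250.0], 320), (0.74, [424.0, 303.0], 250), (0.72, [361.0, 214.0], 3949), (0.56, [338.0, 259.0], 512)]
timer [(0.69, [280.0, 229.0], 178)]
milk_cup []
door [(0.55, [363.0, 216.0], 4020)]
cupboard [(0.6, [363.0, 198.0], 11530)]
honey_jar []
spice_a []
scoop []
top 0.01247957171694132 [[-0.007, -0.998, 0.056, 0.497], [-1.0, 0.007, 0.01, -0.084], [-0.01, -0.056, -0.998, 1.243], [0.0, 0.0, 0.0, 1.0]]
tin [(0.82, [451.0, 237.0], 409), (0.78, [407.0, 162.0], 326), (0.64, [348.0, 235.0], 267), (0.53, [304.0, 248.0], 274)]
timer [(0.7, [272.0, 232.0], 294), (0.32, [349.0, 196.0], 941)]
milk_cup []
door [(0.57, [351.0, 198.0], 908), (0.38, [193.0, 260.0], 295)]
cupboard [(0.95, [324.0, 169.0], 9000)]
honey_jar [(0.66, [447.0, 181.0], 506)]
spice_a [(0.57, [449.0, 205.0], 338)]
scoop [(0.67, [194.0, 260.0], 306)]
```

View pics/scene0.png

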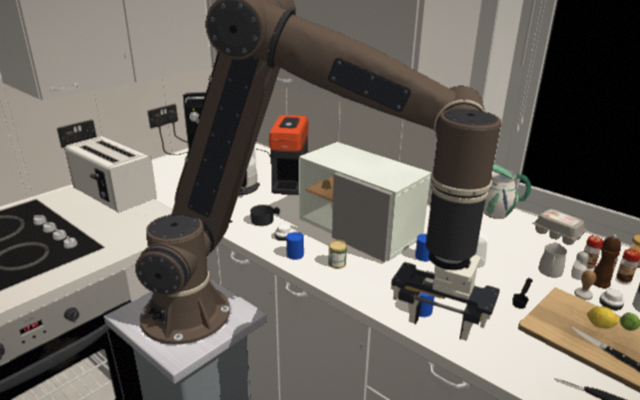

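View pics/top0.png

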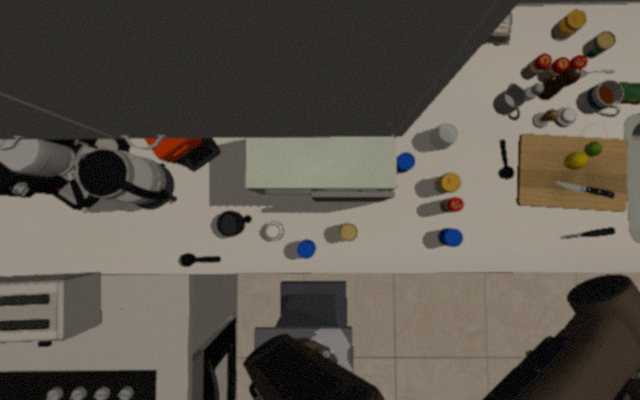

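The scene shows the closed grey door at scene (362,216), with hinge right. Tin candidates: tan tin at scene (338,254) / top (348,232), in front of the door; blue look-alikes at top (306,249), (451,237), (405,162); honey jar (449,183). Timer is at top (272,231), milk cup at (231,224). By description I choose the tan tin at (348,232), and check it in a crop.

```bash
python3 - <<'E'
from h import *
a=shot('scene');b=shot('top')
A=cv2.resize(a['pixels'][140:280,260:440],None,fx=4,fy=4,interpolation=2)
B=cv2.resize(b['pixels'][120:270,215:415],None,fx=4,fy=4,interpolation=2)
cv2.imwrite('pics/c1.png',A);cv2.imwrite('pics/c2.png',B)
ra=[r for r in regions_of(a,'tin') if abs(r['pixel'][0]-338)<8][0];rb=[r for r in regions_of(b,'tin') if abs(r['pixel'][0]-348)<8][0]
for p,r in((a,ra),(b,rb)):
    ys,xs=np.where(r['pixels']);print(xs.min(),xs.max(),ys.min(),ys.max())
print('tin tri',tri([(a,ra['pixel']),(b,rb['pixel'])]))
print('timer', onz(b,(272,232),.043),'cup',onz(b,(231,224),.073),'tin top',onz(b,(348,232),.072),'blue',onz(b,(306,248),.072))
E
```

```text
328 346 240 268
339 357 222 241
tin tri [ 0.45826541 -0.15372732  0.02756757]
timer [0.46169255 0.09344407 0.043     ] cup [0.48825744 0.21662165 0.073     ] tin top [ 0.46098131 -0.14679548  0.072     ] blue [ 0.41246346 -0.01629538  0.072     ]
```

View pics/c1.png

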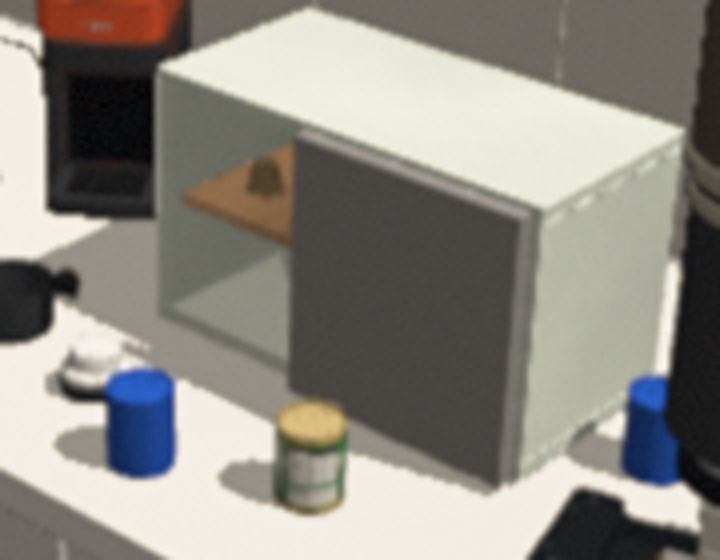

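View pics/c2.png

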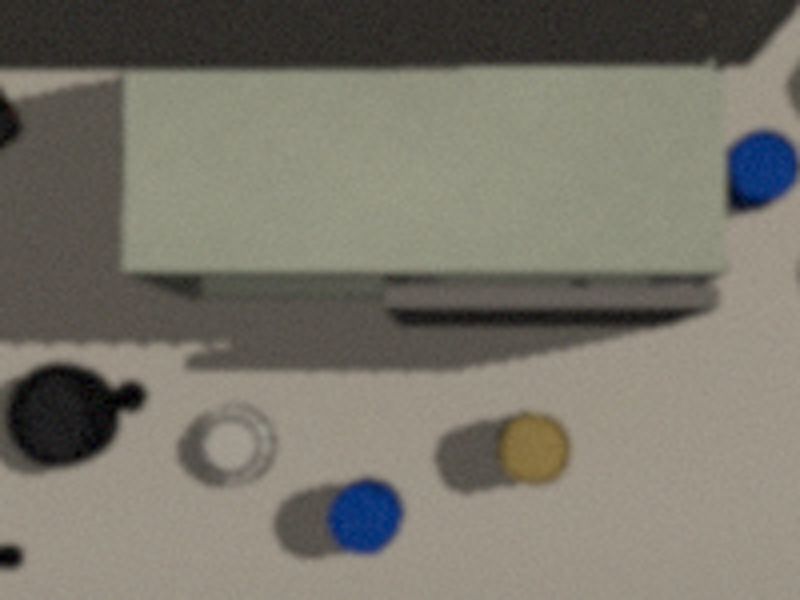

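```bash
python3 - <<'E'
from h import *
a=shot('scene');b=shot('top')
A=lambda x,y:(260+x/4-.375,140+y/4-.375)
B=lambda x,y:(215+x/4-.375,120+y/4-.375)
for n,s,t in(('FL',(158,68),(122,272)),('FR',(541,209),(722,274)),('doorFree top outer',(300,133),(398,312)),('door hinge top outer',(528,212),(712,308)),('tin top',(313,416),(535,448))):
    X=tri([(a,A(*s)),(b,B(*t))]); print(n,X.round(4),(proj(a,X)-A(*s)).round(1),(proj(b,X)-B(*t)).round(1))
for z in(.25,): print([onz(b,B(*q),z).round(4) for q in((122,272),(722,274))],[onz(a,A(*q),z).round(4) for q in((158,68),(541,209),(687,130),(312,8))])
for q,z in (((535,448),.072),((233,445),.043),((62,415),.073),((127,397),.06),((367,516),.072),((763,166),.072)): print(q,onz(b,B(*q),z).round(4))
for q in((449,183),(455,205),(451,237)): print(q,onz(b,q,.09).round(4))
E
```

```text
FL [0.5857 0.1352 0.2471] [[0.1 0. ]] [[-0.1  0.1]]
FR [ 0.5808 -0.2625  0.248 ] [[ 0.3 -0. ]] [[-0.3  0.2]]
doorFree top outer [ 0.5571 -0.0481  0.2517] [[0.2 0. ]] [[-0.2  0.2]]
door hinge top outer [ 0.561  -0.2587  0.2508] [[-1.2  0.1]] [[ 1.1 -0.9]]
tin top [ 0.4618 -0.1474  0.074 ] [[0.2 0. ]] [[-0.1  0.1]]
[array([0.5856, 0.1344, 0.25  ]), array([ 0.5812, -0.2629,  0.25  ])] [array([0.5804, 0.1306, 0.25  ]), array([ 0.5765, -0.2642,  0.25  ]), array([ 0.7789, -0.2679,  0.25  ]), array([0.7828, 0.1294, 0.25  ])]
(535, 448) [ 0.4621 -0.148   0.072 ]
(233, 445) [0.4652 0.0907 0.043 ]
(62, 415) [0.4902 0.2194 0.073 ]
(127, 397) [0.5039 0.1717 0.06  ]
(367, 516) [ 0.4105 -0.0174  0.072 ]
(763, 166) [ 0.6808 -0.3284  0.072 ]
(449, 183) [ 0.6092 -0.4565  0.09  ]
(455, 205) [ 0.5417 -0.473   0.09  ]
(451, 237) [ 0.4445 -0.4583  0.09  ]
```

Crops confirm it: the tan-lidded, green-labelled tin stands in front of the door at top px (348.8,232), 0.154 m from the hinge at about (0.566,-0.262). Its measured top height of 0.074 fits. Plan: grip lightly, slide to about (0.502,0.016), a spot 0.285 m from the hinge.

>>> {"method": "jog_arm", "body": {"moves": [[[0,0,0],9,8],[[0,0,0],9,8],[[0,0,0],8.8,8],[[-1.6,5,0],0,8],[[-1.6,5,0],0,8],[[-1.6,5,0],0,8],[[-1.6,5,0],0,8],[[-1.6,5,0],0,8],[[-1.6,5,0],0,8],[[-1.6,5,0],0,8],[[-1.6,5,0],0,8],[[-1.6,5,0],0,8]], "newtons": 6}}

```text
time_s: 2.7
tcp_pos: [0.4028, -0.2487, 0.19]
eef_rot: [-180.0, 0.1, 166.9]
contact_force: [1.0, -1.0, 0.1]
gripper_width: 0.0801
gripper_force: 0.0
```

```bash
cat >> h.py <<'E'
def to(X):
    T,s=pose(); print('t',s['time_s'].__round__(2),'tcp',s['tcp_pos'].round(4),'rot',s['eef_rot'].round(1),'F',s['contact_force'].round(1),'tool cm',((np.array(X)-T[:3,3])@T[:3,:3]*100).round(2))
E
python3 - <<'E'
from h import *
to((.462,-.148,.19))
p=shot('wrist'); cv2.imwrite('pics/w0.png',p['pixels'])
for t in('tin','timer','door'): print(t,[(r['confidence'],r['pixel'],int(r['pixels'].sum()),onz(p,r['pixel'],.072).round(4)) for r in regions_of(p,t)])
print(proj(p,[[.462,-.148,.072],[.462,-.148,0]]))
E
```

```text
t 2.7 tcp [ 0.4028 -0.2487  0.19  ] rot [-1.800e+02  1.000e-01  1.669e+02] F [ 1.  -1.   0.1] tool cm [-3.480e+00  1.116e+01  1.000e-02]
tin [(0.89, [151.2, 228.4], 1230, array([ 0.4135, -0.4242,  0.072 ])), (0.77, [437.1, 206.4], 3874, array([ 0.4535, -0.1544,  0.072 ])), (0.67, [569.7, 121.9], 5616, array([ 0.4022, -0.0286,  0.072 ]))]
timer [(0.83, [631.4, 153.3], 1098, array([0.4436, 0.0264, 0.072 ]))]
door [(0.59, [391.6, 324.1], 2531, array([ 0.5716, -0.2187,  0.072 ]))]
[[445.10838202 213.21832115]
 [424.85062809 191.82468063]]
```

View pics/w0.png

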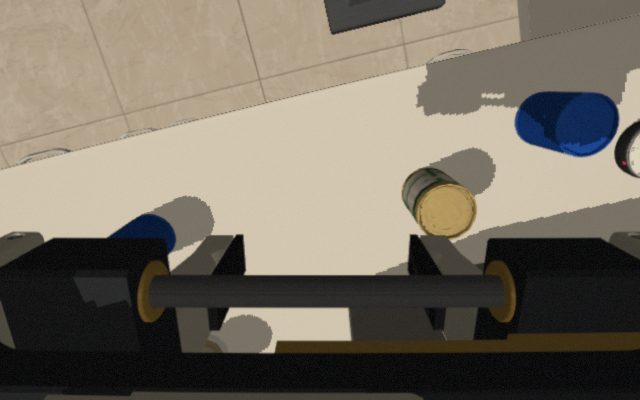

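The wrist picture shows the tin's lid at (445,209), about 4 px from the prediction; so the tin is at about (0.460,-0.148). Go over it and down.

>>> {"method": "jog_arm", "body": {"moves": [[[-1.1,3.7,0],0,8],[[-1.1,3.7,0],0,8],[[-1.1,3.7,0],0,8],[[0,0,0],0,8],[[0,0,4],0,8],[[0,0,4],0,8],[[0,0,0],0,8],[[0,0,0],0,8]]}}

```text
time_s: 3.9
tcp_pos: [0.4599, -0.1507, 0.1109]
eef_rot: [-180.0, 0.1, 166.8]
contact_force: [0.3, -0.0, 0.2]
gripper_width: 0.0801
gripper_force: 0.0
```

```bash
python3 - <<'E'
from h import *
to((.460,-.148,.024))
p=shot('wrist')
for t in('tin',):
  for r in regions_of(p,t): 
    ys,xs=np.where(r['pixels']);print(r['confidence'],r['pixel'],xs.min(),xs.max(),ys.min(),ys.max())
print(proj(p,[[.460,-.148,.072],[.46,-.148,0]]))
a=p['pixels']; cv2.imwrite('pics/w1.png',a)
E
```

```text
t 3.9 tcp [ 0.4599 -0.1507  0.1109] rot [-1.800e+02  1.000e-01  1.668e+02] F [ 0.3 -0.   0.2] tool cm [0.07 0.26 8.69]
0.94 [329.9, 197.6] 292 372 149 242
0.89 [8.9, 224.4] 0 21 212 235
[[330.71632365 203.85260346]
 [329.80728389 178.64009126]]
```

View pics/w1.png

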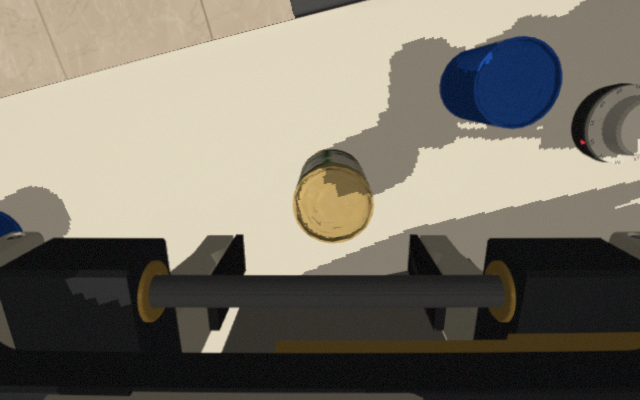

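Lid centred at (333,203) versus predicted (331,204): agreement within 2 mm. Go down and close.

>>> {"method": "jog_arm", "body": {"moves": [[[0,0.4,2.5],0,8],[[0,0,2.5],0,8],[[0,0,2.5],0,8],[[0,0,1.2],0,8],[[0,0,0],0,8],[[0,0,0],0,6.2],[[0,0,0],0,6],[[0,0,0],0,5.4],[[0,0,0],0,5.4],[[0,0,0],0,5.4]], "newtons": 6}}

```text
time_s: 5.25
tcp_pos: [0.4607, -0.1459, 0.0231]
eef_rot: [-180.0, 0.1, 166.9]
contact_force: [-0.7, -1.0, 6.1]
gripper_width: 0.0574
gripper_force: 6.0
```

```bash
python3 - <<'E'
from h import *
to((.502,.016,.024))
E
```

```text
t 5.25 tcp [ 0.4607 -0.1459  0.0231] rot [-1.800e+02  1.000e-01  1.669e+02] F [-0.7 -1.   6.1] tool cm [-0.35 16.71 -0.09]
```

>>> {"method": "jog_arm", "body": {"moves": [[[0,0.6,0],0,5.4],[[0,1.2,0],0,5.4],[[0,1.6,0],0,5.4],[[0,1.6,0],0,5.4],[[0,1.6,0],0,5.4],[[0,1.6,0],0,5.4],[[0,1.6,0],0,5.4]]}}

```text
time_s: 6.12
tcp_pos: [0.4823, -0.0509, 0.0231]
eef_rot: [-179.9, -0.0, 166.9]
contact_force: [-2.0, -7.4, 8.6]
gripper_width: 0.057
gripper_force: 6.0
```

```bash
python3 - <<'E'
from h import *
to((.502,.016,.023))
p=shot('top')
A=cv2.resize(p['pixels'][170:270,215:375],None,fx=4,fy=4,interpolation=2); cv2.imwrite('pics/t2.png',A)
E
```

```text
t 6.12 tcp [ 0.4823 -0.0509  0.0231] rot [-179.9   -0.   166.9] F [-2.  -7.4  8.6] tool cm [-0.41  6.97 -0.  ]
```

View pics/t2.png

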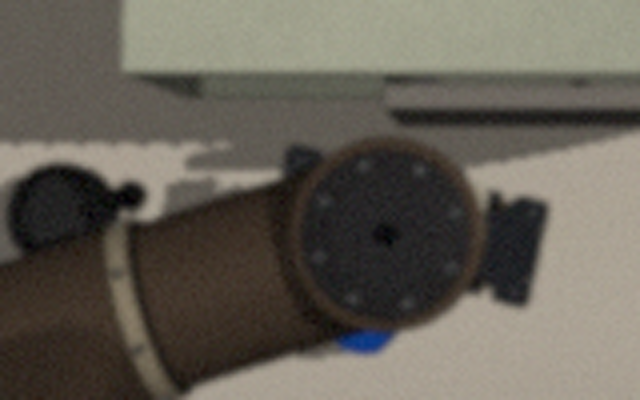

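Arm covers the tin, but the cup is unmoved; blue can at (365,340) in crop is unmoved too. Vertical force shows the tin being pressed down a little; ease slightly and continue.

>>> {"method": "jog_arm", "body": {"moves": [[[-0.1,1.2,-0.06],0,5.4],[[-0.1,1.4,0],0,5.4],[[-0.1,1.4,0],0,5.4],[[-0.1,1.4,0],0,5.4],[[0,0.9,0],0,5.4],[[0,0.4,0],0,5.4],[[0,0,0],0,5.4],[[0,0,0],0,5.4]]}}

```text
time_s: 7.18
tcp_pos: [0.5017, 0.0142, 0.0231]
eef_rot: [180.0, 0.0, 166.9]
contact_force: [0.0, 1.3, -1.4]
gripper_width: 0.0571
gripper_force: 6.0
```

```bash
python3 - <<'E'
from h import *
to((.502,.016,.023))
E
```

```text
t 7.17 tcp [0.5017 0.0142 0.0231] rot [180.    0.  166.9] F [ 0.   1.3 -1.4] tool cm [0.01 0.18 0.01]
```

>>> {"method": "jog_arm", "body": {"moves": [[[0,0,0],0,6.2],[[0,0,0],0,6.6],[[0,0,0],0,6.8],[[0,0,0],0,6.8],[[0,0,0],0,6.8],[[0,0,-2],0,6.8],[[0,0,-4],0,6.8],[[0,0,-6],0,6.8],[[0,0,-6],0,6.8],[[0,0,0],0,6.8]]}}

```text
time_s: 8.43
tcp_pos: [0.5045, 0.0147, 0.2085]
eef_rot: [179.7, 0.5, 166.9]
contact_force: [0.0, 0.4, -1.5]
gripper_width: 0.0687
gripper_force: 0.0
```

```bash
python3 - <<'E'
from h import *
to((.502,-.072,.20))
p=shot('wrist'); cv2.imwrite('pics/w2.png',p['pixels'])
for r in regions_of(p,'tin'): print(r['confidence'],r['pixel'],onz(p,r['pixel'],.06).round(3))
print(proj(p,[[.5025,.0155,.072]]))
E
```

```text
t 8.43 tcp [0.5045 0.0147 0.2085] rot [179.7   0.5 166.9] F [ 0.   0.4 -1.5] tool cm [-1.71 -8.51  0.82]
0.93 [319.0, 165.4] [0.499 0.009 0.06 ]
0.88 [276.1, 76.9] [ 0.409 -0.011  0.06 ]
0.19 [257.6, 257.9] [ 0.583 -0.079  0.06 ]
[[326.45193076 169.54826236]]
```

View pics/w2.png

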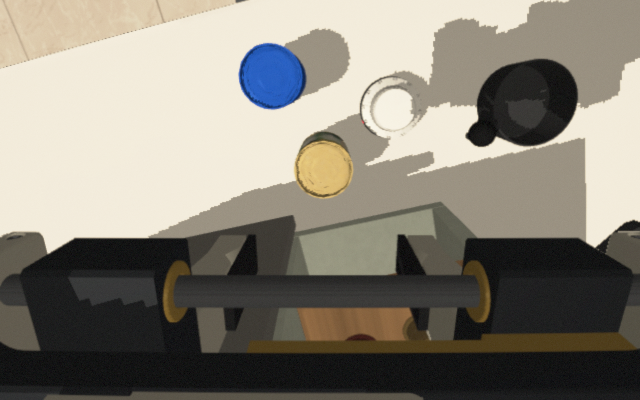

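The wrist view shows the tin upright at (323,168), i.e. about (0.501,0.013), clear of timer (392,105) and blue can (272,76). Now align with the door, closing the fingers.

>>> {"method": "jog_arm", "body": {"moves": [[[0,0,0],-6.5,4],[[0,0,0],-6.5,2],[[0,-3,0.2],0,0],[[0,-3,0.2],0,0],[[-0.5,-2.7,0],0,0],[[-1.5,0,0],0,0],[[0,0,0],0,0],[[0,0,0],0,0]]}}

```text
time_s: 9.52
tcp_pos: [0.521, -0.0725, 0.1983]
eef_rot: [-180.0, -0.1, 179.9]
contact_force: [0.3, 0.6, 0.0]
gripper_width: 0.001
gripper_force: 0.0
```

```bash
python3 - <<'E'
from h import *
to((.5485,-.072,.205))
E
```

```text
t 9.53 tcp [ 0.521  -0.0725  0.1983] rot [-1.800e+02 -1.000e-01  1.799e+02] F [0.3 0.6 0. ] tool cm [-2.75  0.06 -0.68]
```

>>> {"method": "jog_arm", "body": {"moves": [[[-1,0,-0.4],0,0],[[-0.8,0,0],0,0],[[-0.2,0,0],0,0],[[-0.2,0,0],0,0],[[-0.2,0,0],0,0],[[0,0,0],0,0]]}}

```text
time_s: 10.28
tcp_pos: [0.5454, -0.0731, 0.2031]
eef_rot: [180.0, -0.0, 179.9]
contact_force: [0.3, 0.6, -0.3]
gripper_width: 0.0004
gripper_force: 0.0
```

>>> {"method": "jog_arm", "body": {"moves": [[[-0.2,0,0],0,0],[[-0.2,0,0],0,0],[[0,0,0],0,0]]}}

```text
time_s: 10.65
tcp_pos: [0.5495, -0.0731, 0.2031]
eef_rot: [-180.0, -0.0, 179.9]
contact_force: [-0.4, -0.5, -0.1]
gripper_width: 0.0002
gripper_force: 0.0
```

>>> {"method": "jog_arm", "body": {"moves": [[[-0.15,0,0],0,0],[[-0.15,0,0],0,0],[[0,0,0],0,0]]}}

```text
time_s: 11.02
tcp_pos: [0.5529, -0.073, 0.2031]
eef_rot: [180.0, 0.0, 179.9]
contact_force: [-0.2, -0.0, 0.1]
gripper_width: 0.0007
gripper_force: 0.0
```

>>> {"method": "jog_arm", "body": {"moves": [[[-0.15,0,0],0,0],[[-0.15,0,0],0,0],[[0,0,0],0,0]]}}

```text
time_s: 11.4
tcp_pos: [0.555, -0.0731, 0.2031]
eef_rot: [180.0, -0.1, 179.9]
contact_force: [-4.9, 2.2, 2.2]
gripper_width: 0.0006
gripper_force: 2.2
```

>>> {"method": "jog_arm", "body": {"moves": [[[-0.15,0,0],0,0],[[-0.15,0,0],0,0],[[0,0,0],0,0]]}}

```text
time_s: 11.78
tcp_pos: [0.5552, -0.0731, 0.2029]
eef_rot: [180.0, -0.3, 179.9]
contact_force: [-15.0, 3.9, 8.5]
gripper_width: 0.0007
gripper_force: 7.4
```

Stiff now: 15 N without travel, so at the stop presumably. Withdraw quickly and look.

>>> {"method": "jog_arm", "body": {"moves": [[[3,0,0],0,0],[[5,0,0],0,0],[[4,0,0],0,0],[[2,0,0],0,0],[[0,0,0],0,0],[[0,0,0],0,0]]}}

```text
time_s: 12.52
tcp_pos: [0.4196, -0.0726, 0.2036]
eef_rot: [180.0, 0.1, 179.9]
contact_force: [0.5, -0.7, -0.3]
gripper_width: 0.0002
gripper_force: 0.0
```

```bash
python3 - <<'E'
from h import *
to((.5485,-.072,.205))
a=shot('scene');b=shot('top')
A=cv2.resize(a['pixels'][130:290,250:450],None,fx=2,fy=2,interpolation=2)
B=cv2.resize(b['pixels'][120:280,215:415],None,fx=2,fy=2,interpolation=2)
cv2.imwrite('pics/d1.png',np.hstack([A,B]))
E
```

```text
t 12.53 tcp [ 0.4196 -0.0726  0.2036] rot [1.800e+02 1.000e-01 1.799e+02] F [ 0.5 -0.7 -0.3] tool cm [-12.89   0.09  -0.12]
```

View pics/d1.png

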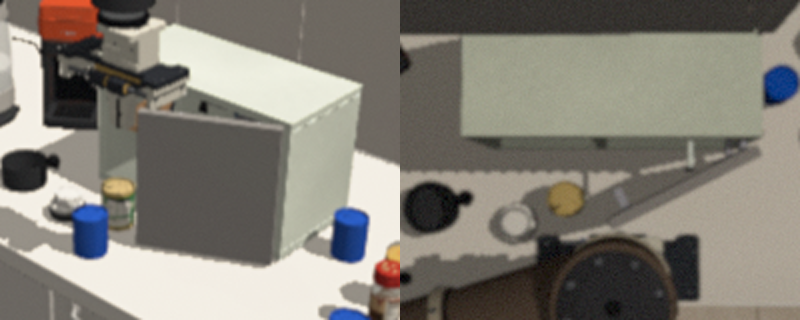

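The door stands ajar at roughly 0.43 rad (free edge at crop (615,215)), tin upright at (565,197) clear of it. Go over the top and down behind the door.

>>> {"method": "jog_arm", "body": {"moves": [[[0,0,-3],0,0],[[0,0,-5],0,0],[[0,0,-2.5],0,0],[[-2,-0.3,0],0,0],[[-3,-0.3,0],0,0],[[-3,-0.3,0],0,0],[[-2.5,-0.3,0],0,0],[[-1,-0.3,0],0,0],[[0,0,0],0,0],[[0,0,0],0,0]]}}

```text
time_s: 13.88
tcp_pos: [0.5329, -0.0881, 0.3082]
eef_rot: [180.0, -0.0, 179.9]
contact_force: [-1.3, -0.5, 0.2]
gripper_width: 0.0007
gripper_force: 0.0
```

```bash
python3 - <<'E'
from h import *
to((.535,-.088,.205))
a=shot('scene');b=shot('top')
print('free edge guess',onz(b,(322.5,227.5),.248).round(3))
A=cv2.resize(a['pixels'][130:290,250:450],None,fx=2,fy=2,interpolation=2)
B=cv2.resize(b['pixels'][120:280,215:415],None,fx=2,fy=2,interpolation=2)
cv2.imwrite('pics/d2.png',np.hstack([A,B]))
E
```

```text
t 13.88 tcp [ 0.5329 -0.0881  0.3082] rot [180.   -0.  179.9] F [-1.3 -0.5  0.2] tool cm [-2.100e-01  1.000e-02  1.032e+01]
free edge guess [ 0.479 -0.07   0.248]
```

View pics/d2.png

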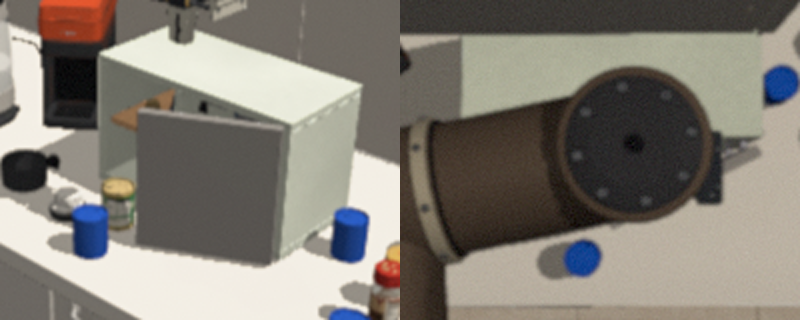

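Door unchanged, its free top corner at left-crop (140,110), and the gripper is above the gap behind it. Descend.

>>> {"method": "jog_arm", "body": {"moves": [[[0,0,2.5],0,0],[[0,0,2.5],0,0],[[0,0,2.5],0,0],[[0,0,2.5],0,0],[[0,0,0],0,0]]}}

```text
time_s: 14.6
tcp_pos: [0.5319, -0.088, 0.2071]
eef_rot: [-180.0, -0.2, 179.9]
contact_force: [0.4, 0.2, 0.6]
gripper_width: 0.0006
gripper_force: 0.0
```

>>> {"method": "jog_arm", "body": {"moves": [[[0.9,0,0],0,0],[[0.9,0,0],0,0],[[1.2,-0.8,0],0,0],[[1.2,-0.8,0],0,0],[[1.2,-0.9,0],0,0],[[1,-0.8,0],0,0],[[1,-0.8,0],0,0],[[1,-0.8,0],0,0],[[0.9,-0.7,0],0,0],[[0,0,0],0,0]]}}

```text
time_s: 15.85
tcp_pos: [0.4392, -0.1442, 0.2079]
eef_rot: [180.0, -0.1, 179.8]
contact_force: [1.3, 0.5, 0.2]
gripper_width: 0.0004
gripper_force: 0.0
```

>>> {"method": "jog_arm", "body": {"moves": [[[0.7,-1,0],0,0],[[0.7,-1,0],0,0],[[0.7,-1.1,0],0,0],[[0.7,-1.2,0],0,0],[[0.4,-1.2,0],0,0],[[0.4,-1.3,0],0,0],[[0.4,-1.3,0],0,0],[[0.3,-1.3,0],0,0],[[0.1,-0.7,0],0,0],[[0,0,0],0,0],[[0,0,0],0,0]]}}

```text
time_s: 17.23
tcp_pos: [0.3959, -0.2447, 0.208]
eef_rot: [180.0, -0.0, 179.9]
contact_force: [0.1, -0.3, -0.1]
gripper_width: 0.0007
gripper_force: 0.0
```

```bash
python3 - <<'E'
from h import *
to((.394,-.246,.205))
a=shot('scene');b=shot('top')
A=cv2.resize(a['pixels'][130:290,250:450],None,fx=2,fy=2,interpolation=2)
B=cv2.resize(b['pixels'][120:280,215:415],None,fx=2,fy=2,interpolation=2)
cv2.imwrite('pics/d3.png',np.hstack([A,B]))
E
```

```text
t 17.23 tcp [ 0.3959 -0.2447  0.208 ] rot [180.   -0.  179.9] F [ 0.1 -0.3 -0.1] tool cm [ 0.19 -0.13  0.3 ]
```

I've used all 10 picture views; from here I check numerically. Back off from the door, rise, then fit the door angle to the network's mask.

>>> {"method": "jog_arm", "body": {"moves": [[[0,1,0],0,0],[[0,2,0],0,0],[[0,1,-2],0,0],[[0,0,-5],0,0],[[0,0,-5],0,0],[[0,2,-3],0,0],[[0,4,0],0,0],[[0,5,0],0,0],[[0,5,0],0,0],[[0,5,0],0,0],[[0,0,0],0,0]]}}

```text
time_s: 18.7
tcp_pos: [0.3961, 0.0085, 0.3582]
eef_rot: [180.0, 0.0, -179.8]
contact_force: [1.0, -0.4, 0.3]
gripper_width: 0.0004
gripper_force: 0.0
```

```bash
cat > chk.py <<'E'
from h import *
to((.4,0,.3))
H=np.array([.566,-.262])
for n in('scene','top'):
    p=shot(n); rs=regions_of(p,'door'); print(n,[(r['confidence'],r['pixel'],int(r['pixels'].sum())) for r in rs])
    for r in rs[:3]:
        out=[]
        for th in np.arange(0,1.8,.05):
            u=np.array([-np.sin(th),np.cos(th)]);nn=np.array([np.cos(th),np.sin(th)])
            X=[[*(H+u*a+nn*b),z] for a in(.002,.224) for b in(-.008,.008) for z in(.008,.248)]
            h=cv2.convexHull(proj(p,X).astype(np.float32)); m=np.zeros((400,640),np.uint8); cv2.fillConvexPoly(m,h.astype(int),1); m=m>0
            out.append(((m&r['pixels']).sum()/(m|r['pixels']).sum(),round(th,2)))
        print(sorted(out)[-3:])
    for t,z in(('tin',.04),('timer',.03),('milk_cup',.04)): print(t,[(r['confidence'],r['pixel'],onz(p,r['pixel'],z).round(3)[:2]) for r in regions_of(p,t)])
E
python3 chk.py
```

```text
t 18.7 tcp [0.3961 0.0085 0.3582] rot [ 180.     0.  -179.8] F [ 1.  -0.4  0.3] tool cm [-0.38 -0.86  5.82]
scene [(0.91, [367.9, 244.0], 3379)]
[(np.float64(0.8243130724396336), np.float64(1.7)), (np.float64(0.8893617021276595), np.float64(1.6)), (np.float64(0.9256060183895235), np.float64(1.65))]
tin [(0.89, [426.0, 246.8], array([ 0.681, -0.333])), (0.83, [310.1, 234.6], array([ 0.486, -0.009])), (0.61, [295.4, 245.4], array([ 0.404, -0.02 ])), (0.59, [421.4, 297.6], array([ 0.444, -0.462]))]
timer [(0.7, [280.2, 229.3], array([0.455, 0.101]))]
milk_cup [(0.77, [263.2, 213.2], array([0.482, 0.214]))]
top [(0.72, [391.9, 235.0], 1473)]
[(np.float64(0.7136465324384788), np.float64(1.7)), (np.float64(0.8365735115431349), np.float64(1.6)), (np.float64(0.8761384335154827), np.float64(1.65))]
tin [(0.71, [296.6, 221.1], array([0.496, 0.015])), (0.65, [405.2, 162.3], array([ 0.682, -0.334])), (0.63, [450.7, 237.7], array([ 0.44 , -0.474])), (0.63, [391.9, 239.2], array([ 0.436, -0.288])), (0.56, [304.0, 246.5], array([ 0.415, -0.008]))]
timer []
milk_cup [(0.59, [229.3, 221.9], array([0.495, 0.231]))]
```

Both views fit 1.65 rad, the tin is at (0.50,0.015), and the timer and cup haven't moved; the arm is clear.

```bash
python3 -c "
from plant import *
print(close_job())"
```

```text
the job is handed in; nothing more can be done
None
```

The job is handed in at about 19 s of the 67 s allowed: the tin was slid upright to about (0.50, 0.015), the catch was pressed free, and the door was pushed open to about 1.65 rad (94°). The camera networks show the timer and milk cup where they stood. The final check used their masks, because my 10 picture views were used up.

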